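Load the second slotted weight on a tile press

ROBOT

A 7-joint arm with a two-finger parallel gripper is mounted at the origin on the work surface. World frame = base frame: x ahead of the robot, y to its left, z up, the work surface at z = 0. Lengths are in m, angles in rad, forces in N, time in s.
With the tool pointing down it reaches from about 0.425 to 0.925 m from the base axis. Payload 6.8 kg.
Tool frame: the origin (TCP) lies on the front face of the gripper's body, between the roots of the fingers; the fingertips stand 73 mm ahead of it and the grasp point (between the pads) lies 54 mm ahead of it; z points along the fingers, y is the line along which they close (so a half turn about z gives the same grasp; the last joint's range is limited). The gripper opens to 85 mm and grips with 20 to 120 N. Pads are 22 mm wide; open, the fingers measure 114 mm over their backs; the gripper's body (76 mm by 85 mm) begins 54 mm behind the grasp point. The pads swing forward as they close: fully open they stand 13 mm farther back than shut.
Start: joints at [-1.385, 0.477, 0.022, 1.555, -0.011, 1.109, -0.083], TCP at [0.195, 0.646, 0.304] pointing down, gripper open.
Joint ranges: [-2.96, 2.96], [-0.34, 2.1], [-1.41, 1.46], [0.24, 2.44], [-1.37, 4.51], [0.17, 1.92], [-2.96, 2.96]. Speed limits (rad/s): [2.39, 2.39, 3.14, 3.14, 3.14, 3.14, 3.14].

INTERFACE

Orientations are given as a unit quaternion [w, x, y, z].
In Python, from station import bot, optics gives the robot as it stands.
- The arm moves only by the tool drive_tool, never from a script. Its argument "deltas" is a list of rows, each an object with "gripper": the closure in counts, from 0 (fully open) to 255 (shut); "offset": the shift along the tool's x, y, z in units of 1000 mm (1.0 is 1000 mm), a list of three; "angular": the turn, a rotation vector about the tool's x, y, z in units of 45 degrees (1.0 is 45 degrees), a list of three. In form: [{"gripper": gripper, "offset": [dx, dy, dz], "angular": [rx, ry, rz]}, ...]. A call has 1 to 5 rows; each row is the pose to reach, as a shift and turn from the pose commanded when the call began, along the tool's axes at that moment; what a row does not reach only later rows make up. A row lasts 1/10 s, in which the tool goes at most 50 mm and 8.59 degrees, less where a joint would pass 70% of its speed; a pose out of reach is approached as far as the arm can. A call with a number of a shift or a turn outside -1 to 1 is refused whole. A call with a gripper value outside its range is refused whole. The fingers move at their own pace and stop on an object; "grip_force" is the grip in N (left out, the last holds). Time passes only in rows, so rows that repeat a pose let the fingers close. It gives the time, the measured TCP pose, the force, the opening and the grip force at its end, in the units of the state.
- bot.get_obs(): the state, without advancing time (a new reading comes with each control period).
- optics.read_camera(name): name is "scene" or "top" or "wrist"; returns the picture (384x512x3 uint8, blue, green, red); there is no depth.
- optics.camera_model(name): a dict with "fx", "fy", "cx", "cy" (pixels), "dist" ([k1, k2, p1, p2, k3] as OpenCV has them; the pictures are not rectified), "cam_to_world" (4x4, takes a point from camera to world coordinates). Camera axes: x right, y up, looking along -z (the intrinsics and any distortion apply to the point x, -y, -z); pixel columns grow to the right and rows downward; lengths in m; the calibration is good to about 2 mm. A picture is of the moment at which its call begins: read the wrist's pose just before it. camera_model takes no time and is no camera call; for the wrist camera it gives the pose at the moment of the call.
- bot.hand_in(): hands the job in; it is judged then, once.
The state is a dict: "t": time; "q": joint angles; "joint_vel": joint speeds; "joint_torque": joint torques, N m; "eef_pos": TCP position; "tool_rot": TCP orientation; "contact_force": force on the tool from outside, world axes, zero at the start; "torque": the same for the moment, N m; "gripper_width": opening from 0.0 (shut) to 1.0 (fully open); "grasp_force": force on a finger pad.
Only numpy, scipy, OpenCV 4.12 (cv2) and the standard library are available. Lean on these libraries where they do the work, as an engineer would, in place of code of your own. Each camera call takes 0.05 s, during which the arm holds its last target. There are 200 camera calls.

TASK

Load the loose slotted weight from the loading deck onto the stem of the tile press, fully home and flat on top of the weight already there, so that the two slots end up facing opposite ways and neither weight can slip off. The carrier with the lower weight can be turned by its upright knob. Leave the mug, jar and wooden rib where they are.

Things in the scene. Friction and masses are not known exactly. Their poses are not given: they have to be found in the camera images.
- press: Tile drying press, fixed to the table, at a different place and heading each time. Origin on the table top straight under the stem; z up; y points from the stem along the loading deck. Base plate 180 x 300 mm (y -90 to 210), tile and platen under the carrier (top 24 mm high), four 8 mm corner pins 82 mm out in x and y, 30 mm high.
- deck (a point): Centre of the loading deck's flat plywood top, 51.5 mm high, 126 mm from the stem; axes as the press. Deck spans press y 46 to 206 mm, open at both ends. Wooden rails along its sides: inner faces at x = +-42, outer at +-54 mm, tops 61.5 mm high. The deck is 1.5 mm above the lower weight's top, so a weight pushed off its stem end slides onto the lower weight and settles.
- carrier (a joint): Carrier angle (rad) about the stem axis; stays where left, friction 0.12 N m (1.5 N at the knob); stops at -3.25 and 0.25; starts -2.9 to -1.3. At 0 the lower weight's slot faces the deck (press +y) and the knob is on press +x; positive is anticlockwise from above. Carries the stem, the lower weight (fixed) and the knob. A weight lying on the lower one turns with it.
- stem (a point): On the stem axis at the lower weight's top face, 50 mm above the table; turns with the carrier: y points out along the lower weight's slot, x to the knob. Stem 10 mm in diameter; its head, 20 mm wide, 76 to 85 mm above the table, is too wide for a slot: a weight goes on only sideways, through the slot's open end. Lower weight: steel disc as the loose one.
- knob (a point): On the axis of the upright black crank knob, 68 mm above the table. Knob 18 mm in diameter, 34 to 80 mm above the table, 78 mm from the stem axis; it turns with the carrier. Carrier plate and crank arm below it are 34 mm high.
- weight_mid (a point): Centre (half-way up) of the loose steel weight: disc 80 mm in diameter, 16 mm thick, about 0.55 kg, flat on the deck between the rails, 105 to 135 mm from the stem. Slot towards the stem within 6 degrees: 15 mm wide, along its own -y from the rim to 5.5 mm past the centre, flared to 25 mm at the rim. With the stem at the slot's bottom it is concentric with the stem.
- weight_slot (a point): Point in the loose weight's slot, half-way up, 34 mm from its centre, near the open end.
- mug: Black mug, 80 mm wide, 90 mm tall, bystander. Origin under its centre.
- jar: Grey clay-coloured closed jar, 76 mm wide, 85 mm tall, bystander. Origin under its centre.
- rib: Flat wooden modelling rib, 150 x 35 x 6 mm, bystander. Origin under its centre.
Mind the look-alikes: they are no part of the job. Leave any green or turquoise look-alike of the part that bears weight_mid alone.

How it is judged:
By the outcome, as a careful person would: the job done as asked, in the order asked, and still so for the second after the job is handed in, with the robot touching nothing.
It also fails if it takes over 51 s, if anything falls off the work surface, if the arm or the gripper's body presses on something with over 40 N, if the wrist force passes 120 N, or if a joint passes its speed limit or range.

## Working session

There is one attempt and no reset: what is moved stays moved. The work goes in short steps, Python scripts to look and compute and a tool call to move; the robot and the scene stay as the last step left them, time stands still between calls to the robot, and variables do not carry over. Pictures are saved under pics/ and viewed, at most 10 in all, crops included, and the job is handed in when it is done.

Besides the shell and the picture viewer there is one more tool, called as name(argument=value, ...) on one line, values as JSON. drive_tool: Moves the arm, as the interface text tells. Its arguments: {"type":"object","properties":{"deltas":{"type":"array"},"grip_force":{"type":"number"}},"required":["deltas"]}

```bash
ls; mkdir -p pics; cat > h.py <<'E'
import numpy as np, cv2
from station import bot, optics
def shot(n,f):
    im=optics.read_camera(n); cv2.imwrite('pics/'+f,im); return im
def ray(n,uv,z,m=None):
    m=m or optics.camera_model(n)
    K=np.array([[m['fx'],0,m['cx']],[0,m['fy'],m['cy']],[0,0,1.]])
    p=cv2.undistortPoints(np.array(uv,float).reshape(-1,1,2),K,np.array(m['dist'],float)).reshape(-1,2)
    T=np.array(m['cam_to_world']); z=np.broadcast_to(z,len(p))
    d=np.c_[p[:,0],-p[:,1],-np.ones(len(p))]@T[:3,:3].T; o=T[:3,3]
    return o+d*((z-o[2])/d[:,2])[:,None]
E
python3 - <<'E'
from h import *
a=shot('top','t1.png');b=shot('scene','s1.png')
cv2.imwrite('pics/a1.png',np.hstack([cv2.resize(a,(400,300)),cv2.resize(b,(400,300))]))
print(bot.get_obs()); print(optics.camera_model('top')); print(optics.camera_model('wrist'))
E
```

```text
pics
{'t': 0.1, 'q': array([-1.38508431,  0.47771445,  0.02233187,  1.55636526, -0.01149444,
        1.1092973 , -0.08313778]), 'joint_vel': array([-0.00078964, -0.00154153, -0.00028692, -0.00209694,  0.00035515,
       -0.0005556 ,  0.00068057]), 'joint_torque': array([ 4.31990848e-03, -5.97753382e+01,  1.61379073e+00, -2.81953311e+01,
        1.28563185e-02,  5.05141856e-03,  8.53677768e-07]), 'eef_pos': array([0.19535804, 0.64567155, 0.30301928]), 'tool_rot': array([-6.12598935e-05,  1.46381003e-01,  9.89227939e-01, -8.25889339e-04]), 'contact_force': array([-0.29352082,  0.12256768,  0.82212693]), 'torque': array([-0.03779604,  0.01167985,  0.03519531]), 'grasp_force': 0.0, 'gripper_width': 1.001811328437565}
{'fx': 353.2033326996618, 'fy': 353.2033326996618, 'cx': 251.60117549875585, 'cy': 190.27580201476675, 'dist': array([-0.03779205,  0.        ,  0.        ,  0.        ,  0.        ]), 'cam_to_world': array([[-0.16027278,  0.96346447, -0.21458997,  0.38774158],
       [-0.98705053, -0.15497676,  0.04139396, -0.0082824 ],
       [ 0.00662515,  0.21844546,  0.97582667,  0.99765967],
       [ 0.        ,  0.        ,  0.        ,  1.        ]])}
{'fx': 341.6479011653869, 'fy': 341.6479011653869, 'cx': 256.50335268807316, 'cy': 189.03662445453452, 'dist': array([-0.09708268,  0.        ,  0.        ,  0.        ,  0.        ]), 'cam_to_world': array([[ 0.28910066, -0.92102398, -0.26102806,  0.12886667],
       [ 0.95729801,  0.27781669,  0.07999006,  0.66671778],
       [-0.00115481, -0.27300682,  0.9620114 ,  0.37349899],
       [ 0.        ,  0.        ,  0.        ,  1.        ]])}
```

View pics/t1.png

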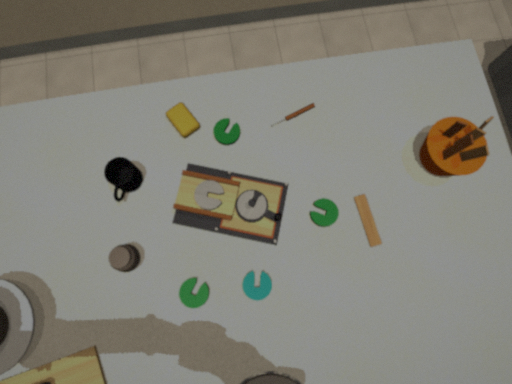

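View pics/s1.png

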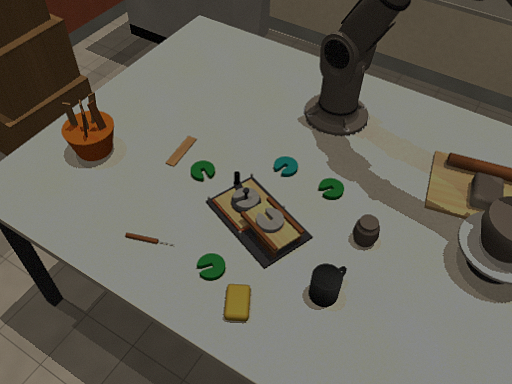

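The top view shows the press around (232,204): loose weight at about (209,195), stem at about (254,203), knob at about (278,217). The mug (123,175) and jar (124,258) are well off to the left. I'll enlarge.

```bash
python3 - <<'E'
import cv2
a=cv2.imread('pics/t1.png')[155:255,165:298]
cv2.imwrite('pics/c1.png',cv2.resize(cv2.convertScaleAbs(a,alpha=1.5),None,fx=6,fy=6,interpolation=cv2.INTER_CUBIC))
E
```

```text
(no output)
```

View pics/c1.png

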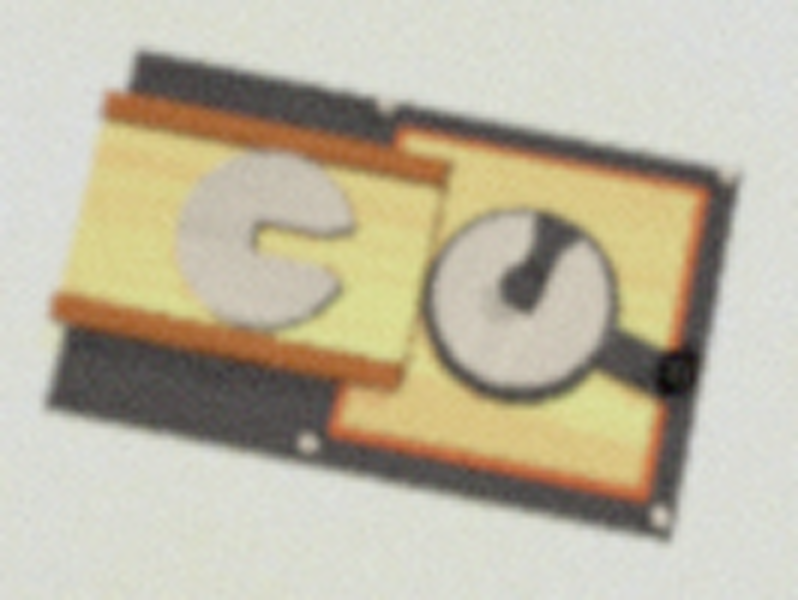

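```bash
cat >> h.py <<'E'
def crop(p): p=np.array(p,float); return (p+.5)/6-.5+[165,155]
def pose():
    from scipy.spatial.transform import Rotation as R
    o=bot.get_obs(); q=o['tool_rot']; return o,R.from_quat([q[1],q[2],q[3],q[0]])
E
python3 - <<'E'
from h import *
m=optics.camera_model('top')
pins=ray('top',crop([(387,104),(728,177),(308,443),(660,516)]),.03,m)
w=ray('top',crop([(265,240),(258,240),(350,253)]),.0675,m)
ld=ray('top',crop([(520,303)]),.05,m); k=ray('top',crop([(677,370)]),.08,m); head=ray('top',crop([(526,283)]),.085,m)
print(pins.round(4)); c=pins.mean(0)
y=(pins[0]+pins[2]-pins[1]-pins[3]); x=(pins[0]+pins[1]-pins[2]-pins[3])
print('stem',c,'disc',ld,'head',head,'yaw y',np.degrees(np.arctan2(y[1],y[0])),'x',np.degrees(np.arctan2(x[1],x[0])),np.linalg.norm(x)/2,np.linalg.norm(y)/2)
print('w',w,'knob',k)
yu=y/np.linalg.norm(y); 
for n,p in dict(w=w[0],slot=w[2],knob=k[0]).items():
    d=(p-c)[:2]; print(n,'press x,y',d@[yu[1],-yu[0]],d@yu[:2])
E
```

```text
[[ 0.6634  0.0052  0.03  ]
 [ 0.6028 -0.1478  0.03  ]
 [ 0.5103  0.0644  0.03  ]
 [ 0.452  -0.0886  0.03  ]]
stem [ 0.55713104 -0.04168619  0.03      ] disc [[ 0.55548816 -0.0409119   0.05      ]] head [[ 0.55765747 -0.04372653  0.085     ]] yaw y 68.76598142842523 x -21.27057705041895 0.1631149003467175 0.1642089825301121
w [[0.5988769  0.06800278 0.0675    ]
 [0.5993755  0.07110313 0.0675    ]
 [0.58693376 0.03121483 0.0675    ]] knob [[ 0.50991251 -0.1028471   0.08      ]]
w press x,y -0.0008152531011257139 0.11736150560427082
slot press x,y 0.0013762272530611804 0.07874558877233542
knob press x,y -0.02186167206129632 -0.07411014449344544
```

drive_tool(deltas=[{"gripper": 0,"offset": [-0.042,-0.027,0],"angular": [0,0,0.16]},{"gripper": 0,"offset": [-0.084,-0.054,0],"angular": [0,0,0.32]},{"gripper": 0,"offset": [-0.126,-0.081,0],"angular": [0,0,0.48]},{"gripper": 0,"offset": [-0.168,-0.108,0],"angular": [0,0,0.64]},{"gripper": 0,"offset": [-0.21,-0.135,0],"angular": [0,0,0.8]}])

```text
t: 0.6
eef_pos: [0.3583, 0.4542, 0.3036]
tool_rot: [-0.0, 0.447, 0.894, -0.0]
contact_force: [1.0, 0.3, 0.2]
gripper_width: 1.002
grasp_force: 0.0
```

```bash
cat >> h.py <<'E'
S=np.array([0.557,-0.042]);YAW=68.8
def press(x,y):
    a=np.radians(YAW); return S+x*np.array([np.sin(a),-np.cos(a)])+y*np.array([np.cos(a),np.sin(a)])
def go(xy,z,yaw):
    "tool delta to world xy,z with tool y at yaw deg (mod 180)"
    o,r=pose(); M=r.as_matrix(); d=M.T@(np.r_[xy,z]-o['eef_pos'])
    cur=np.degrees(np.arctan2(M[1,1],M[0,1])); t=(cur-yaw+90)%180-90
    print('off',d.round(4),'rz',round(t/45,3),'cur yaw',round(cur,1),'q',o['q'].round(2),'F',o['contact_force'].round(1),'w',round(o['gripper_width'],3))
E
python3 - <<'E'
from h import *
go((.46,.25),.3,-38);go((.505,-.103),.25,-38)
E
```

```text
off [-0.2244 -0.0411  0.0037] rz 1.664 cur yaw 36.9 q [-1.18  0.32  0.21  1.8  -0.08  1.03 -0.29] F [1.  0.3 0.2] w 1.002
off [-0.5337 -0.2169  0.0538] rz 1.664 cur yaw 36.9 q [-1.18  0.32  0.21  1.8  -0.08  1.03 -0.29] F [1.  0.3 0.2] w 1.002
```

drive_tool(deltas=[{"gripper": 0,"offset": [-0.045,-0.009,0],"angular": [0,0,0.16]},{"gripper": 0,"offset": [-0.09,-0.018,0],"angular": [0,0,0.32]},{"gripper": 0,"offset": [-0.135,-0.027,0],"angular": [0,0,0.48]},{"gripper": 0,"offset": [-0.18,-0.036,0],"angular": [0,0,0.64]},{"gripper": 0,"offset": [-0.224,-0.041,0],"angular": [0,0,0.8]}])

```text
t: 1.1
eef_pos: [0.4601, 0.2506, 0.3038]
tool_rot: [-0.0, 0.702, 0.712, -0.0]
contact_force: [0.9, 1.2, -0.7]
gripper_width: 1.002
grasp_force: 0.0
```

```bash
python3 - <<'E'
from h import *
go((.485,.035),.3,-38);go((.505,-.103),.25,-38)
E
```

```text
off [-0.216   0.0216  0.0037] rz 0.864 cur yaw 0.9 q [-0.98  0.24  0.43  1.94 -0.12  0.99 -0.48] F [ 0.9  1.2 -0.7] w 1.002
off [-0.3543  0.0396  0.0537] rz 0.864 cur yaw 0.9 q [-0.98  0.24  0.43  1.94 -0.12  0.99 -0.48] F [ 0.9  1.2 -0.7] w 1.002
```

drive_tool(deltas=[{"gripper": 0,"offset": [-0.04,0.004,0],"angular": [0,0,0.17]},{"gripper": 0,"offset": [-0.085,0.008,0],"angular": [0,0,0.34]},{"gripper": 0,"offset": [-0.13,0.013,0],"angular": [0,0,0.51]},{"gripper": 0,"offset": [-0.175,0.018,0],"angular": [0,0,0.68]},{"gripper": 0,"offset": [-0.216,0.022,0],"angular": [0,0,0.86]}])

```text
t: 1.6
eef_pos: [0.4861, 0.0351, 0.3039]
tool_rot: [-0.0, 0.898, 0.439, 0.0]
contact_force: [0.8, -0.1, 0.3]
gripper_width: 1.001
grasp_force: 0.0
```

```bash
python3 - <<'E'
from h import *
go((.510,-.103),.22,-38)
E
```

```text
off [-0.0943  0.1037  0.0838] rz 0.002 cur yaw -37.9 q [-0.77  0.18  0.66  2.03 -0.13  0.98 -0.71] F [ 0.8 -0.1  0.3] w 1.001
```

drive_tool(deltas=[{"gripper": 60,"offset": [-0.024,0.026,0.01],"angular": [0,0,0]},{"gripper": 60,"offset": [-0.048,0.052,0.02],"angular": [0,0,0]},{"gripper": 60,"offset": [-0.072,0.078,0.05],"angular": [0,0,0]},{"gripper": 60,"offset": [-0.094,0.104,0.08],"angular": [0,0,0]},{"gripper": 60,"offset": [-0.094,0.104,0.084],"angular": [0,0,0]}])

```text
t: 2.1
eef_pos: [0.5096, -0.1054, 0.2171]
tool_rot: [0.0, 0.899, 0.439, -0.003]
contact_force: [-0.3, -0.2, 0.2]
gripper_width: 0.764
grasp_force: 0.0
```

```bash
python3 - <<'E'
from h import *
go((.510,-.103),.118,-38)
a=shot('wrist','w1.png'); m=optics.camera_model('wrist')
print({k:np.array(v).tolist() for k,v in m.items() if k=='cam_to_world'})
T=np.linalg.inv(m['cam_to_world'])
for n,P in dict(knob=(.510,-.103,.08),head=(.557,-.042,.085),wc=(.599,.068,.0675)).items():
    p=T@np.r_[P,1]; print(n,m['cx']+m['fx']*p[0]/-p[2],m['cy']+m['fy']*p[1]/p[2])
E
```

```text
off [ 0.0027 -0.001   0.099 ] rz 0.001 cur yaw -37.9 q [-0.44  0.39  0.66  2.04 -0.32  0.82 -0.26] F [-0.3 -0.2  0.2] w 0.764
{'cam_to_world': [[0.7902458169869594, 0.5882592992941211, 0.17164657156087013, 0.552434961533902], [-0.612782587263843, 0.7599773134353457, 0.21663790944759206, -0.0473333794472874], [-0.003008235503034158, -0.276379231957798, 0.961043948350737, 0.2877985202825496], [0.0, 0.0, 0.0, 1.0]]}
knob 258.37903823667284 204.37931589187633
head 258.18427173305395 77.86614133072054
wc 193.01717628317635 -147.24156858761754
```

View pics/w1.png

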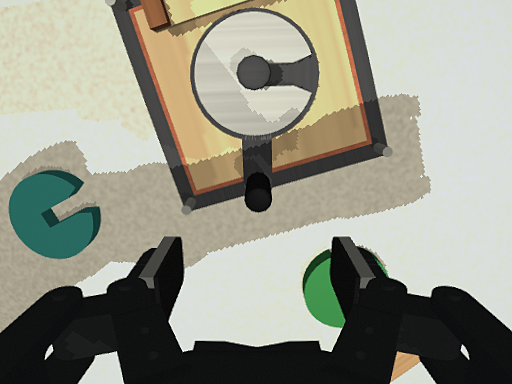

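The wrist view shows the knob top at about (258,200), against a prediction of (258,204), and the stem head at (253,72). Agreement is within 3 mm, so I'll descend on the knob.

drive_tool(deltas=[{"gripper": 60,"offset": [0.002,-0.001,0.04],"angular": [0,0,0]},{"gripper": 80,"offset": [0.002,-0.001,0.08],"angular": [0,0,0]},{"gripper": 140,"offset": [0.002,-0.001,0.099],"angular": [0,0,0]},{"gripper": 255,"offset": [0.002,-0.001,0.099],"angular": [0,0,0]},{"gripper": 255,"offset": [0.002,-0.001,0.099],"angular": [0,0,0]}], grip_force=30)

```text
t: 2.65
eef_pos: [0.5127, -0.0979, 0.1217]
tool_rot: [0.0, 0.897, 0.442, 0.0]
contact_force: [0.1, 1.2, -15.5]
gripper_width: 0.2
grasp_force: 29.7
```

drive_tool(deltas=[{"gripper": 255,"offset": [0,0,0],"angular": [0,0,0]},{"gripper": 255,"offset": [0,0,0],"angular": [0,0,0]},{"gripper": 255,"offset": [0,0,0],"angular": [0,0,0]}])

```text
t: 2.95
eef_pos: [0.5125, -0.0978, 0.1216]
tool_rot: [-0.0, 0.897, 0.442, 0.001]
contact_force: [1.3, 1.1, -5.3]
gripper_width: 0.195
grasp_force: 30.8
```

```bash
python3 - <<'E'
from h import *
o,r=pose(); M=r.as_matrix(); p=o['eef_pos']; print(o['gripper_width'],o['grasp_force'],o['contact_force'])
S=np.array([.557,-.040]); v=p[:2]-S; rad=np.hypot(*v); a0=np.degrees(np.arctan2(v[1],v[0])); print(p,rad,a0, 'target',YAW-90,'turn',YAW-90-a0)
def arc(t): # tool delta for rotation of knob by t deg about S
    a=np.radians(a0+t); q=np.r_[S+.078*np.array([np.cos(a),np.sin(a)]),p[2]]; return (M.T@(q-p)).round(4)
for t in [0,7,14,21,28,35]: print(t,arc(t),-t/45)
E
```

```text
0.19486150468216545 30.762410759925842 [ 1.29147753  1.12970089 -5.32882456]
[ 0.5124842  -0.09784863  0.12162965] 0.07299397293030764 -127.57907965037163 target -21.200000000000003 turn 106.37907965037162
0 [-0.005 -0.    -0.   ] 0.0
7 [-0.0044  0.0095 -0.    ] -0.15555555555555556
14 [-0.0027  0.0189  0.    ] -0.3111111111111111
21 [0.0001 0.028  0.    ] -0.4666666666666667
28 [0.0041 0.0366 0.    ] -0.6222222222222222
35 [0.009  0.0448 0.    ] -0.7777777777777778
```

drive_tool(deltas=[{"gripper": 255,"offset": [0.0005,0.0089,0],"angular": [0,0,-0.156]},{"gripper": 255,"offset": [0.0022,0.0177,0],"angular": [0,0,-0.311]},{"gripper": 255,"offset": [0.0048,0.0262,0],"angular": [0,0,-0.467]},{"gripper": 255,"offset": [0.0085,0.0343,0],"angular": [0,0,-0.622]},{"gripper": 255,"offset": [0.0132,0.0419,0],"angular": [0,0,-0.778]}])

```text
t: 3.45
eef_pos: [0.5533, -0.1133, 0.1216]
tool_rot: [-0.0, 0.721, 0.693, 0.0]
contact_force: [-1.9, 2.5, -1.8]
gripper_width: 0.198
grasp_force: 31.1
```

drive_tool(deltas=[{"gripper": 255,"offset": [0.0005,0.0089,0],"angular": [0,0,-0.156]},{"gripper": 255,"offset": [0.0022,0.0177,0],"angular": [0,0,-0.311]},{"gripper": 255,"offset": [0.0048,0.0262,0],"angular": [0,0,-0.467]},{"gripper": 255,"offset": [0.0085,0.0343,0],"angular": [0,0,-0.622]},{"gripper": 255,"offset": [0.0132,0.0419,0],"angular": [0,0,-0.778]}])

```text
t: 3.95
eef_pos: [0.5955, -0.1024, 0.1216]
tool_rot: [-0.0, 0.479, 0.878, -0.0]
contact_force: [-1.8, 1.3, -2.6]
gripper_width: 0.201
grasp_force: 31.2
```

```bash
python3 - <<'E'
from h import *
o,r=pose(); print(o['gripper_width'],o['grasp_force'],o['contact_force'],o['eef_pos'])
v=o['eef_pos'][:2]-[.557,-.040]; print(np.hypot(*v),np.degrees(np.arctan2(v[1],v[0])))
go(press(.078,.002),.12,YAW)
E
```

```text
0.20074030618926167 31.16423785686493 [-1.81093461  1.34884747 -2.64677077] [ 0.59548515 -0.10243621  0.12161929]
0.07334430319636347 -58.35066902375757
off [0.0098 0.0478 0.0016] rz -0.802 cur yaw 32.7 q [-0.08  0.59  0.2   1.87 -0.18  0.69  0.79] F [-1.8  1.3 -2.6] w 0.201
```

drive_tool(deltas=[{"gripper": 255,"offset": [0.0006,0.0095,0],"angular": [0,0,-0.167]},{"gripper": 255,"offset": [0.0025,0.0189,0],"angular": [0,0,-0.333]},{"gripper": 255,"offset": [0.0053,0.0273,0],"angular": [0,0,-0.489]},{"gripper": 255,"offset": [0.0098,0.0365,0],"angular": [0,0,-0.667]},{"gripper": 255,"offset": [0.0147,0.0439,0],"angular": [0,0,-0.822]}])

```text
t: 4.45
eef_pos: [0.6247, -0.067, 0.1216]
tool_rot: [-0.0, 0.176, 0.984, -0.001]
contact_force: [-2.5, -0.8, -1.4]
gripper_width: 0.199
grasp_force: 31.1
```

drive_tool(deltas=[{"gripper": 255,"offset": [0,0,0],"angular": [0,0,0]},{"gripper": 130,"offset": [0,0,0],"angular": [0,0,0]},{"gripper": 130,"offset": [0,0,0],"angular": [0,0,0]},{"gripper": 130,"offset": [0,0,-0.05],"angular": [0,0,0]},{"gripper": 130,"offset": [0,0,-0.1],"angular": [0,0,0]}])

```text
t: 4.95
eef_pos: [0.6239, -0.0665, 0.2209]
tool_rot: [-0.002, 0.179, 0.984, -0.0]
contact_force: [0.6, -0.6, 0.7]
gripper_width: 0.493
grasp_force: 0.0
```

```bash
python3 - <<'E'
from h import *
a=shot('top','t2.png')[155:255,165:298]
cv2.imwrite('pics/c2.png',cv2.resize(cv2.convertScaleAbs(a,alpha=1.5),None,fx=6,fy=6,interpolation=cv2.INTER_CUBIC))
go(press(0,.195),.2,YAW-90)
E
```

```text
off [0.0744 0.193  0.0311] rz -1.989 cur yaw 69.3 q [-0.03  0.47  0.05  1.74 -0.03  0.91  1.24] F [ 3.4 -1.4  6.4] w 0.492
```

drive_tool(deltas=[{"gripper": 150,"offset": [0.014,0.037,0],"angular": [0,0,0.18]},{"gripper": 150,"offset": [0.028,0.074,0],"angular": [0,0,0.36]},{"gripper": 150,"offset": [0.042,0.111,0],"angular": [0,0,0.54]},{"gripper": 150,"offset": [0.056,0.148,0],"angular": [0,0,0.72]},{"gripper": 150,"offset": [0.071,0.185,0],"angular": [0,0,0.9]}])

```text
t: 5.5
eef_pos: [0.6235, 0.1332, 0.2214]
tool_rot: [0.001, 0.511, 0.859, 0.001]
contact_force: [0.4, 0.7, -0.7]
gripper_width: 0.409
grasp_force: 0.0
```

drive_tool(deltas=[{"gripper": 150,"offset": [0,0,0],"angular": [0,0,0.18]},{"gripper": 150,"offset": [0,0,0],"angular": [0,0,0.36]},{"gripper": 150,"offset": [0,0,0],"angular": [0,0,0.54]},{"gripper": 150,"offset": [0,0,0],"angular": [0,0,0.72]},{"gripper": 150,"offset": [0,0,0],"angular": [0,0,0.9]}])

```text
t: 6.0
eef_pos: [0.6235, 0.1318, 0.2213]
tool_rot: [0.0, 0.777, 0.629, 0.001]
contact_force: [-0.7, 0.5, -0.2]
gripper_width: 0.408
grasp_force: 0.0
```

drive_tool(deltas=[{"gripper": 150,"offset": [0,0,0],"angular": [0,0,0.1]},{"gripper": 150,"offset": [0,0,0],"angular": [0,0,0.19]},{"gripper": 150,"offset": [0,0,0],"angular": [0,0,0.19]},{"gripper": 150,"offset": [0,0,0],"angular": [0,0,0.19]}])

```text
t: 6.4
eef_pos: [0.6234, 0.1319, 0.2211]
tool_rot: [0.0, 0.819, 0.573, 0.0]
contact_force: [0.4, -0.0, 0.1]
gripper_width: 0.413
grasp_force: 0.0
```

```bash
python3 - <<'E'
from h import *
go(press(0,.185),.14,YAW-90)
a=optics.read_camera('wrist'); b=cv2.imread('pics/c2.png'); a=cv2.resize(a,(400,300))
cv2.imwrite('pics/w2.png',np.hstack([a,cv2.resize(b,(400,300))]))
E
```

```text
off [-0.0012  0.001   0.0811] rz 0.026 cur yaw -20.0 q [-0.59  0.52  0.39  1.75 -0.24  0.92 -0.45] F [ 0.4 -0.   0.1] w 0.413
```

View pics/w2.png

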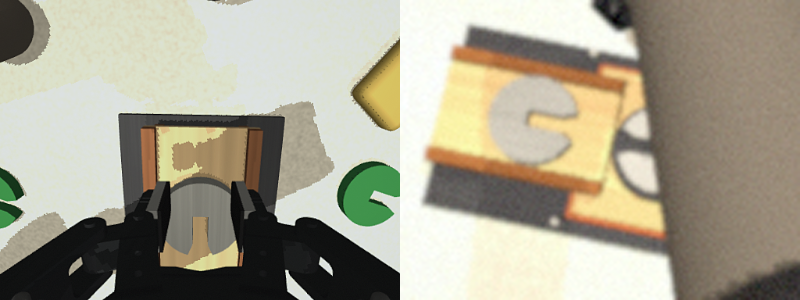

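The wrist view (left half) shows the fingers straddling the deck axis behind the loose disc, whose rim is at about (200,178). The top view (right half) shows the lower slot now facing the deck at about (640,147). Next I lower the fingers behind the disc.

drive_tool(deltas=[{"gripper": 150,"offset": [-0.001,0.001,0.04],"angular": [0,0,0.026]},{"gripper": 150,"offset": [-0.001,0.001,0.07],"angular": [0,0,0.026]},{"gripper": 150,"offset": [-0.001,0.001,0.085],"angular": [0,0,0.026]},{"gripper": 150,"offset": [-0.001,0.001,0.093],"angular": [0,0,0.026]},{"gripper": 150,"offset": [-0.001,0.001,0.093],"angular": [0,0,0.026]}])

```text
t: 6.95
eef_pos: [0.6238, 0.1306, 0.1275]
tool_rot: [-0.0, 0.825, 0.565, -0.0]
contact_force: [-0.4, 0.4, -0.2]
gripper_width: 0.409
grasp_force: 0.0
```

```bash
python3 - <<'E'
from h import *
for y in (.165,.08,.06,.05,.047): go(press(0,y),.128,YAW-90)
E
```

```text
off [-0.0201  0.0001 -0.0005] rz -0.001 cur yaw -21.2 q [-0.55  0.64  0.34  1.8  -0.3   0.75 -0.42] F [-0.4  0.4 -0.2] w 0.409
off [-0.1051  0.0002 -0.0004] rz -0.001 cur yaw -21.2 q [-0.55  0.64  0.34  1.8  -0.3   0.75 -0.42] F [-0.4  0.4 -0.2] w 0.409
off [-0.1251  0.0002 -0.0004] rz -0.001 cur yaw -21.2 q [-0.55  0.64  0.34  1.8  -0.3   0.75 -0.42] F [-0.4  0.4 -0.2] w 0.409
off [-0.1351  0.0002 -0.0004] rz -0.001 cur yaw -21.2 q [-0.55  0.64  0.34  1.8  -0.3   0.75 -0.42] F [-0.4  0.4 -0.2] w 0.409
off [-0.1381  0.0002 -0.0004] rz -0.001 cur yaw -21.2 q [-0.55  0.64  0.34  1.8  -0.3   0.75 -0.42] F [-0.4  0.4 -0.2] w 0.409
```

drive_tool(deltas=[{"gripper": 150,"offset": [-0.006,0,0],"angular": [0,0,0]},{"gripper": 150,"offset": [-0.012,0,0],"angular": [0,0,0]},{"gripper": 150,"offset": [-0.018,0,0],"angular": [0,0,0]},{"gripper": 150,"offset": [-0.024,0,0],"angular": [0,0,0]},{"gripper": 150,"offset": [-0.03,0,0],"angular": [0,0,0]}])

```text
t: 7.45
eef_pos: [0.6137, 0.1036, 0.1288]
tool_rot: [-0.0, 0.825, 0.565, 0.002]
contact_force: [2.1, 4.7, 2.2]
gripper_width: 0.41
grasp_force: 2.1
```

drive_tool(deltas=[{"gripper": 150,"offset": [-0.006,0,0],"angular": [0,0,0]},{"gripper": 150,"offset": [-0.012,0,0],"angular": [0,0,0]},{"gripper": 150,"offset": [-0.018,0,0],"angular": [0,0,0]},{"gripper": 150,"offset": [-0.024,0,0],"angular": [0,0,0]},{"gripper": 150,"offset": [-0.03,0,0],"angular": [0,0,0]}])

```text
t: 7.95
eef_pos: [0.6028, 0.0753, 0.1286]
tool_rot: [0.0, 0.825, 0.565, 0.001]
contact_force: [1.6, 5.4, 4.3]
gripper_width: 0.412
grasp_force: 2.8
```

```bash
python3 - <<'E'
from h import *
go(press(0,.06),.128,YAW-90)
a=optics.read_camera('wrist'); b=optics.read_camera('top')[155:255,165:298]
cv2.imwrite('pics/w3.png',np.hstack([cv2.resize(a,(400,300)),cv2.resize(b,(400,300))]))
E
```

```text
off [-0.0659 -0.0002  0.0005] rz -0.0 cur yaw -21.2 q [-0.48  0.6   0.34  1.87 -0.3   0.71 -0.34] F [1.6 5.4 4.3] w 0.412
```

View pics/w3.png

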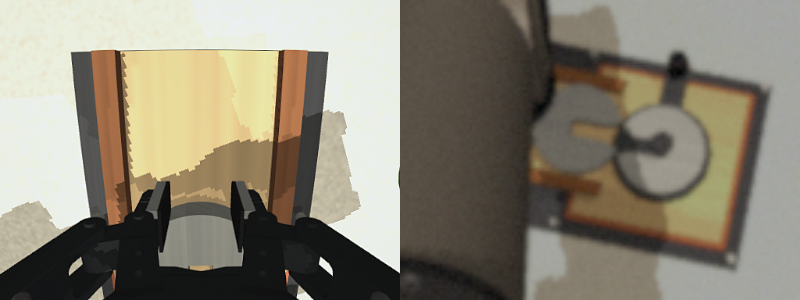

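The top view (right half) shows the loose disc part way along, its slot pointing straight at the stem and at the dark slot of the lower weight. I'll keep pushing.

drive_tool(deltas=[{"gripper": 150,"offset": [-0.006,0,0],"angular": [0,0,0]},{"gripper": 150,"offset": [-0.012,0,0],"angular": [0,0,0]},{"gripper": 150,"offset": [-0.018,0,0],"angular": [0,0,0]},{"gripper": 150,"offset": [-0.024,0,0],"angular": [0,0,0]},{"gripper": 150,"offset": [-0.03,0,0],"angular": [0,0,0]}])

```text
t: 8.55
eef_pos: [0.5916, 0.0474, 0.1282]
tool_rot: [-0.0, 0.825, 0.565, 0.001]
contact_force: [1.6, 5.0, 3.7]
gripper_width: 0.414
grasp_force: 2.7
```

drive_tool(deltas=[{"gripper": 150,"offset": [-0.006,0,0],"angular": [0,0,0]},{"gripper": 150,"offset": [-0.012,0,0],"angular": [0,0,0]},{"gripper": 150,"offset": [-0.018,0,0],"angular": [0,0,0]},{"gripper": 150,"offset": [-0.024,0,0],"angular": [0,0,0]},{"gripper": 150,"offset": [-0.03,0,0],"angular": [0,0,0]}])

```text
t: 9.05
eef_pos: [0.58, 0.0186, 0.1277]
tool_rot: [-0.0, 0.825, 0.565, -0.0]
contact_force: [2.1, 3.8, 1.2]
gripper_width: 0.407
grasp_force: 2.4
```

```bash
python3 - <<'E'
from h import *
go(press(0,.048),.128,YAW-90)
E
```

```text
off [-0.0168  0.0004 -0.0003] rz -0.001 cur yaw -21.2 q [-0.4   0.57  0.34  1.94 -0.29  0.68 -0.25] F [2.1 3.8 1.2] w 0.407
```

drive_tool(deltas=[{"gripper": 150,"offset": [-0.003,0,0],"angular": [0,0,0]},{"gripper": 150,"offset": [-0.006,0,0],"angular": [0,0,0]},{"gripper": 150,"offset": [-0.009,0,0],"angular": [0,0,0]},{"gripper": 150,"offset": [-0.011,0,0],"angular": [0,0,0]},{"gripper": 150,"offset": [-0.013,0,0],"angular": [0,0,0]}])

```text
t: 9.55
eef_pos: [0.5753, 0.0066, 0.1277]
tool_rot: [-0.0, 0.825, 0.565, -0.0]
contact_force: [0.8, 2.8, -0.3]
gripper_width: 0.409
grasp_force: 1.5
```

drive_tool(deltas=[{"gripper": 150,"offset": [-0.001,0,0],"angular": [0,0,0]},{"gripper": 150,"offset": [-0.002,0,0],"angular": [0,0,0]},{"gripper": 150,"offset": [-0.003,0,0],"angular": [0,0,0]},{"gripper": 150,"offset": [-0.004,0,0],"angular": [0,0,0]}])

```text
t: 9.95
eef_pos: [0.5741, 0.0029, 0.1278]
tool_rot: [-0.0, 0.825, 0.565, -0.0]
contact_force: [1.5, 2.2, -1.7]
gripper_width: 0.412
grasp_force: 1.3
```

```bash
python3 - <<'E'
from h import *
go(press(0,.048),.128,YAW-90)
b=optics.read_camera('top')[155:255,165:298]
cv2.imwrite('pics/w4.png',cv2.resize(cv2.convertScaleAbs(b,alpha=1.5),None,fx=6,fy=6,interpolation=cv2.INTER_CUBIC))
E
```

```text
off [-0.0001  0.0003 -0.0002] rz -0.001 cur yaw -21.2 q [-0.38  0.56  0.34  1.95 -0.29  0.67 -0.22] F [ 1.5  2.2 -1.7] w 0.412
```

View pics/w4.png

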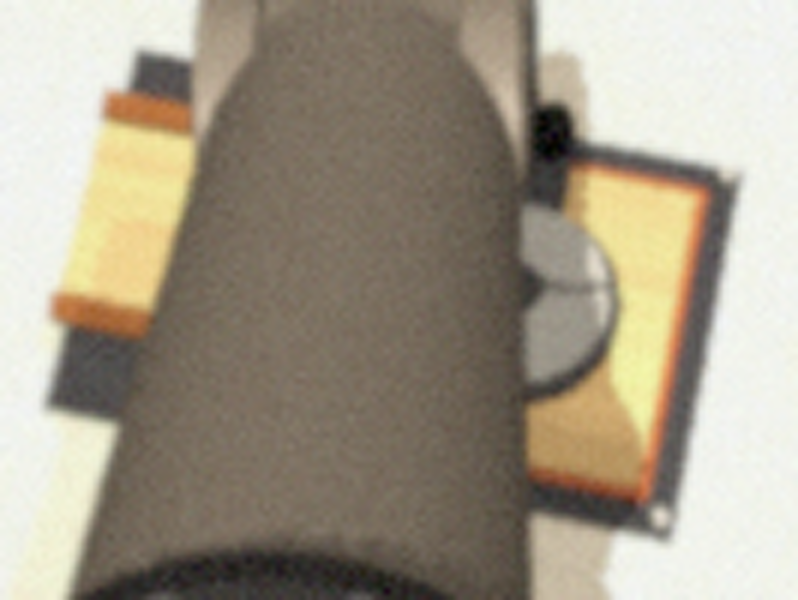

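The arm hides the middle of the top view. The loose disc's mouth edge shows at about (600,290), close to the lower disc's rim. The force is still sliding-level, about 2.5 N, so the stem isn't at the slot bottom yet. I'll push on in 1 mm steps.

drive_tool(deltas=[{"gripper": 150,"offset": [-0.001,0,0],"angular": [0,0,0]},{"gripper": 150,"offset": [-0.002,0,0],"angular": [0,0,0]},{"gripper": 150,"offset": [-0.002,0,0],"angular": [0,0,0]}])

```text
t: 10.3
eef_pos: [0.5736, 0.0017, 0.1279]
tool_rot: [-0.0, 0.825, 0.565, 0.0]
contact_force: [1.1, 3.5, -2.4]
gripper_width: 0.409
grasp_force: 2.2
```

drive_tool(deltas=[{"gripper": 150,"offset": [-0.001,0,0],"angular": [0,0,0]},{"gripper": 150,"offset": [-0.002,0,0],"angular": [0,0,0]},{"gripper": 150,"offset": [-0.002,0,0],"angular": [0,0,0]}])

```text
t: 10.6
eef_pos: [0.5734, 0.0014, 0.1279]
tool_rot: [-0.001, 0.825, 0.565, 0.001]
contact_force: [3.4, 8.3, -4.5]
gripper_width: 0.409
grasp_force: 3.9
```

drive_tool(deltas=[{"gripper": 150,"offset": [-0.001,0,0],"angular": [0,0,0]},{"gripper": 150,"offset": [-0.002,0,0],"angular": [0,0,0]},{"gripper": 150,"offset": [-0.002,0,0],"angular": [0,0,0]}])

```text
t: 10.9
eef_pos: [0.5733, 0.0011, 0.1281]
tool_rot: [-0.001, 0.825, 0.566, 0.002]
contact_force: [4.0, 12.1, -4.3]
gripper_width: 0.412
grasp_force: 5.6
```

drive_tool(deltas=[{"gripper": 150,"offset": [0.02,0,0],"angular": [0,0,0]},{"gripper": 150,"offset": [0.04,0,0],"angular": [0,0,0]},{"gripper": 150,"offset": [0.05,0,-0.03],"angular": [0,0,0]},{"gripper": 150,"offset": [0.08,0,-0.06],"angular": [0,0,0]},{"gripper": 150,"offset": [0.12,0,-0.09],"angular": [0,0,0]}])

```text
t: 11.4
eef_pos: [0.6153, 0.1062, 0.2191]
tool_rot: [0.001, 0.827, 0.562, -0.001]
contact_force: [1.1, -0.2, -0.5]
gripper_width: 0.411
grasp_force: 0.0
```

drive_tool(deltas=[{"gripper": 150,"offset": [0.04,0,-0.02],"angular": [0,0,0]},{"gripper": 150,"offset": [0.08,0,-0.04],"angular": [0,0,0]},{"gripper": 150,"offset": [0.12,0,-0.06],"angular": [0,0,0]},{"gripper": 150,"offset": [0.12,0,-0.06],"angular": [0,0,0]}])

```text
t: 11.8
eef_pos: [0.6606, 0.2279, 0.2807]
tool_rot: [-0.0, 0.823, 0.568, 0.003]
contact_force: [-0.5, -0.3, 0.3]
gripper_width: 0.412
grasp_force: 0.0
```

```bash
python3 - <<'E'
from h import *
b=optics.read_camera('top')[170:240,210:290]; s=optics.read_camera('scene')[165:245,215:305]
f=lambda i:cv2.resize(cv2.convertScaleAbs(i,alpha=1.5),(400,350),interpolation=cv2.INTER_CUBIC)
cv2.imwrite('pics/w5.png',np.hstack([f(b),f(s)])); print(bot.get_obs()['eef_pos'])
E
```

```text
[0.65912803 0.22100408 0.27796206]
```

View pics/w5.png

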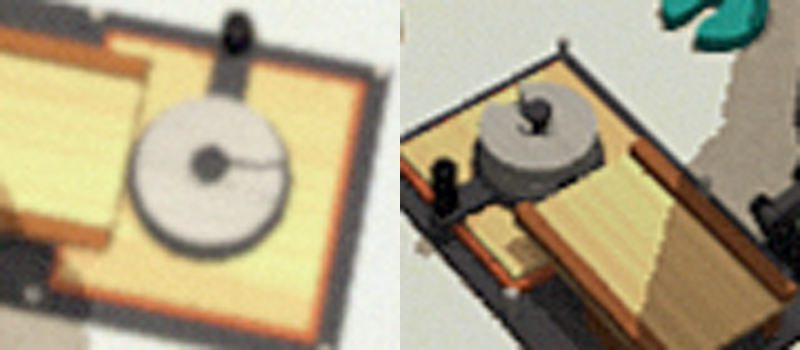

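The disc looks concentric with the stem, slot away from the deck. The top view is coarse, though, and the slot line near (225–290,162) may be slightly skewed, so I'll check from close up with the wrist camera.

drive_tool(deltas=[{"gripper": 150,"offset": [-0.04,0,0],"angular": [0,0,0]},{"gripper": 150,"offset": [-0.08,0,0],"angular": [0,0,0]},{"gripper": 150,"offset": [-0.12,0,0],"angular": [0,0,0]},{"gripper": 150,"offset": [-0.16,0,0],"angular": [0,0,0]},{"gripper": 150,"offset": [-0.2,0,0],"angular": [0,0,0]}])

```text
t: 12.4
eef_pos: [0.5844, 0.0305, 0.2772]
tool_rot: [0.0, 0.826, 0.563, -0.001]
contact_force: [0.7, 0.5, -0.2]
gripper_width: 0.411
grasp_force: 0.0
```

drive_tool(deltas=[{"gripper": 150,"offset": [-0.04,0,0.01],"angular": [0,0,0]},{"gripper": 150,"offset": [-0.08,0,0.02],"angular": [0,0,0]},{"gripper": 150,"offset": [-0.12,0,0.03],"angular": [0,0,0]},{"gripper": 150,"offset": [-0.15,0,0.04],"angular": [0,0,0]},{"gripper": 150,"offset": [-0.15,0,0.04],"angular": [0,0,0]}])

```text
t: 12.9
eef_pos: [0.5274, -0.1121, 0.2364]
tool_rot: [-0.0, 0.828, 0.56, -0.003]
contact_force: [-0.3, -0.3, 0.4]
gripper_width: 0.409
grasp_force: 0.0
```

```bash
python3 - <<'E'
from h import *
optics.read_camera('top')
m=optics.camera_model('wrist'); a=shot('wrist','w6.png'); np.savez('m6.npz',**m)
print(bot.get_obs()['eef_pos'])
cv2.imwrite('pics/w6e.png',cv2.resize(a[:260],None,fx=1.5,fy=1.5,interpolation=cv2.INTER_CUBIC))
E
```

```text
[ 0.53044159 -0.10727886  0.23739443]
```

View pics/w6e.png

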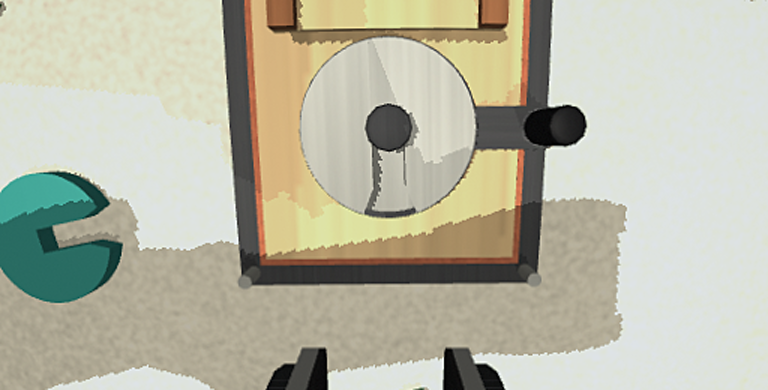

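The close view shows the disc spanning columns 300–477 and rows 37–217, with the stem head at (388,127), so it is concentric. The slot walls at columns 374 and 405 run straight away from the deck, square to the knob arm, and the disc lies flat. The arm is clear of everything, so I'm handing in.

```bash
python3 -c "
from station import bot
print(bot.hand_in())"
```

```text
the job is handed in; nothing more can be done
None
```

I turned the carrier so its slot faced the deck, then pushed the loose weight home. The last wrist picture shows it concentric with the stem and flat on the lower weight, slots opposed. The mug, jar and rib were not touched, and I handed in at about 13 s.

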